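Load a sign blank under the rail of a board cutter

ROBOT

A 6-joint arm with a two-finger parallel gripper is mounted at the origin on the work surface. World frame = base frame: x ahead of the robot, y to its left, z up, the work surface at z = 0. Lengths are in mm, angles in rad, forces in N, time in s.
With the tool pointing down it reaches from about 300 to 775 mm from the base axis. Payload 14.6 kg.
Tool frame: the origin (TCP) lies between the finger pads; the fingertips stand 25 mm ahead of it and the grasp point (between the pads) lies 6 mm ahead of it; z points along the fingers, x is the direction in which the jaws open and shut, and the axes are right-handed (so a half turn about z gives the same grasp; the last joint's range is limited). The gripper opens to 94 mm and grips with 3 to 60 N. Pads are 16 mm wide; open, the fingers measure 119 mm over their backs; the gripper's body (75 mm by 177 mm) begins 78 mm behind the grasp point.
Start: joints at [-1.281, 0.3, 1.521, -0, 1.321, -0.067], TCP at [192.095, -515.353, 230.446] pointing down, gripper open.
Joint ranges: [-3.03, 3.03], [-0.79, 2.21], [0.23, 2.52], [-1.04, 4.18], [0, 3.07], [-2.55, 2.55]. Speed limits (rad/s): [2.22, 2.22, 2.57, 3.14, 3.14, 3.14].

INTERFACE

Orientations are given as [roll, pitch, yaw] about the fixed x, y, z axes, in that order (R = Rz(yaw) Ry(pitch) Rx(roll)).
In Python, from cell import manip gives the robot as it stands.
- The arm moves only by the tool apply_moves, never from a script. Its argument "series" is a list of rows, each a list of 3 entries, a list of its own where there are three numbers: the shift along the world's x, y, z in cm, then the turn, a rotation vector about the world's x, y, z in rad, then the opening in per cent of the stroke, from 0 (shut) to 100 (fully open). A call has exactly 10 rows; each row is the pose to reach, as a shift and turn from the pose commanded when the call began; what a row does not reach only later rows make up. A row lasts 1/8 s, in which the tool goes at most 62.5 mm and 10.7 degrees, less where a joint would pass 70% of its speed; a pose out of reach is approached as far as the arm can. A call with a gripper value outside its range is refused whole. The fingers move at their own pace and stop on an object; "grip_force" is the grip in N (left out, the last holds). Time passes only in rows, so rows that repeat a pose let the fingers close, or fill a call up. It gives the time, the measured TCP pose, the force and the opening at its end, in the units of the state.
- manip.read_state(): the state, without advancing time (a new reading comes with each control period).
- manip.camera(name): name is "scene" or "top" or "wrist"; returns (picture, depth): 384x512x3 uint8, red, green, blue; 384x512 float32, mm along the optical axis (not along the pixel's ray), 0 where there is no reading.
- manip.camera_info(name): a dict with "intrinsics" (3x3 intrinsics, pixels), "extrinsics" (4x4, takes a point from world to camera coordinates); the wrist camera has in their place "hand_eye" (4x4, takes a point from camera to tool coordinates, whose origin is the TCP and whose axes are the tool frame's). Camera axes: x right, y down, z forward; pixel columns grow to the right and rows downward; lengths in mm; the calibration is good to about 2 mm. A picture is of the moment at which its call begins: read the wrist's pose just before it. camera_info takes no time and is no camera call.
- manip.sign_off(): hands the job in, once; it reports no verdict.
The state is a dict: "clock": time; "joints": joint angles; "qd": joint speeds; "effort": joint torques, N m; "eef_pos": TCP position; "eef_rot": TCP orientation; "wrist_force": force on the tool from outside, world axes, zero at the start; "moment": the same for the moment, N m; "finger_gap": finger opening in mm.
Only numpy, scipy, OpenCV 4.12 (cv2) and the standard library are available. Lean on these libraries where they do the work, as an engineer would, in place of code of your own. Each camera call takes 0.05 s, during which the arm holds its last target.

TASK

The white sign blank lies askew on the infeed side of the board cutter. Pushing with the fingertips only, bring it square against the side fence and slide it flat under the cutting rail until its leading edge is fully home against the back stop, ready to be trimmed, and leave it lying against both. Do not lift or tip the blank, and leave the tape roll, the offcut and the spray bottle where they are.

Things in the scene. Friction and masses are not known exactly. Their poses are not given: they have to be found in the camera images.
- cutter: Bench board cutter on the work surface, immovable. Origin: centre of its underside; x towards the outfeed side (away from the robot), y left, z up. Grey flat bed 400 mm (x) by 560 mm (y), its top at z = 22 mm. Black end blocks of the rail: 70 mm (x) by 42 mm (y), centred at x = +45, y = -255 and +255 mm, 62 mm high above the bed.
- fence_face (a point): Side fence: fixed aluminium bar along the cutter's x on the left of the bed, 385 mm long, 16 mm thick, 12 mm high above the bed, running the whole depth of the bed, under the rail too. This point: middle of its inner face (which looks to the cutter's -y), at bed level, at x = 0, y = +170 mm in the cutter's frame; axes as the cutter's.
- rail_front (a point): Cutting rail: fixed aluminium bar along the cutter's y, 40 mm deep (x), 500 mm long, bridging the bed; its underside is 14 mm and its top 40 mm above the bed. This point: middle of the lower edge of its front (robot-side) face, 14 mm above the bed, at x = +25, y = 0 mm in the cutter's frame; axes as the cutter's.
- cutter_head: Black cutter head with a grey knob on top, locked on the right-hand part of the rail, immovable: 70 mm wide (y), x = +4 to +79 mm, top 110 mm above the bed. Its origin lies at x = 0, z = 0 of the cutter's frame and in the middle of its width (y = -198 to -180 mm).
- stop_face (a point): Back stop: aluminium bar 200 mm long (y), 14 mm high, clamped immovably on the bed beyond the rail and parallel to it. This point: middle of its face towards the robot, which the blank must meet, at bed level; axes as the cutter's. In the cutter's frame it lies at y = +110 mm and x = +120 to +150 mm (varies).
- blank: White foam-board sign blank, 150 mm (its x) by 120 mm (its y), 10 mm thick, about 120 g. Origin: centre of its underside. Lies loose on the bed before the rail, its x within 0.3 rad of the cutter's, to the right of the fence. Loaded: one 120 mm edge at the back stop, one 150 mm edge at the fence, 20 to 55 mm still sticking out on the robot's side of the rail.
- tape_roll: Roll of brown paper tape lying flat on the right part of the bed, 90 mm across, 24 mm high; origin at the centre of its underside. Loose; to be left alone.
- offcut: White foam-board offcut strip 36 mm (its x) by 150 mm (its y) by 10 mm, lying on the bed beyond the rail, to the right of the back stop; origin at the centre of its underside. Loose; to be left alone.
- spray_bottle: White spray bottle with a grey trigger head, 62 mm across, 182 mm high, standing on the work surface to the left of the cutter; origin at the centre of its underside. Loose; to be left alone.
Mind the look-alikes: they are no part of the job. Of the things like the blank, leave any that is orange or turquoise; of the rest the larger one is meant.

How it is judged:
By the outcome, as a careful person would: the job done as asked, in the order asked, and still so for the second after the job is handed in, with the robot touching nothing.
It also fails if it takes over 51 s, if anything falls off the work surface, if the arm or the gripper's body presses on something with over 40 N, if the wrist force passes 120 N, or if a joint passes its speed limit or range.

## Working session

There is one attempt and no reset: what is moved stays moved. The work goes in short steps, Python scripts to look and compute and a tool call to move; the robot and the scene stay as the last step left them, time stands still between calls to the robot, and variables do not carry over. Pictures are saved under pics/ and viewed, and the job is handed in when it is done.

Besides the shell and the picture viewer there is one more tool, called by a JSON object that holds its "op" and its "data". apply_moves: Moves the arm, as the interface text tells. Its arguments: {"type":"object","properties":{"series":{"type":"array","items":{"type":"array"}},"grip_force":{"type":"number"}},"required":["series"]}

```bash
ls; mkdir -p pics
python3 - <<'E'
from cell import manip
import cv2,numpy as np
s=manip.read_state();print(s)
for n in ("scene","top"):
    p,d=manip.camera(n); cv2.imwrite(f"pics/{n}0.png",cv2.cvtColor(p,cv2.COLOR_RGB2BGR)); np.savez(f"pics/{n}0.npz",p=p,d=d)
    print(n,manip.camera_info(n))
E
```

```text
pics
{'clock': 0.0, 'joints': array([-1.28056827e+00,  3.00462400e-01,  1.52155840e+00, -1.24285342e-06,
        1.32067345e+00, -6.66154143e-02]), 'qd': array([ 0.00090448, -0.001003  ,  0.00032562,  0.00077272, -0.000486  ,
        0.00058849]), 'effort': array([ 2.42363712e-03, -5.31799364e+01, -3.52728331e+01,  7.09270779e-02,
        2.44835968e-02, -8.25109078e-05]), 'eef_pos': array([ 192.051321  , -515.14618158,  229.90067333]), 'eef_rot': array([-3.14152053e+00,  1.09923147e-03, -1.21395251e+00]), 'wrist_force': array([-0.12495798, -0.08815181,  0.31984165]), 'moment': array([ 0.04780838, -0.04586632,  0.0553155 ]), 'finger_gap': 94.14280579977499}
scene {'intrinsics': array([[394.95493052,   0.        , 257.48083019],
       [  0.        , 394.95493052, 196.13880196],
       [  0.        ,   0.        ,   1.        ]]), 'extrinsics': array([[-2.92080497e-01,  9.56354800e-01, -8.63014172e-03,
         1.66611172e+02],
       [ 5.51752340e-01,  1.61126489e-01, -8.18295551e-01,
        -2.26233002e+02],
       [-7.81190334e-01, -2.43769873e-01, -5.74732904e-01,
         1.70398033e+03],
       [ 0.00000000e+00,  0.00000000e+00,  0.00000000e+00,
         1.00000000e+00]])}
top {'intrinsics': array([[446.3775427 ,   0.        , 256.39834452],
       [  0.        , 446.3775427 , 192.55023017],
       [  0.        ,   0.        ,   1.        ]]), 'extrinsics': array([[ 8.35227430e-03, -9.99964634e-01,  9.84818368e-04,
        -1.60730996e+01],
       [-9.95434045e-01, -8.40807291e-03, -9.50808430e-02,
         5.20349633e+02],
       [ 9.50857608e-02, -1.86180450e-04, -9.95469067e-01,
         1.50088743e+03],
       [ 0.00000000e+00,  0.00000000e+00,  0.00000000e+00,
         1.00000000e+00]])}
```

View pics/top0.png

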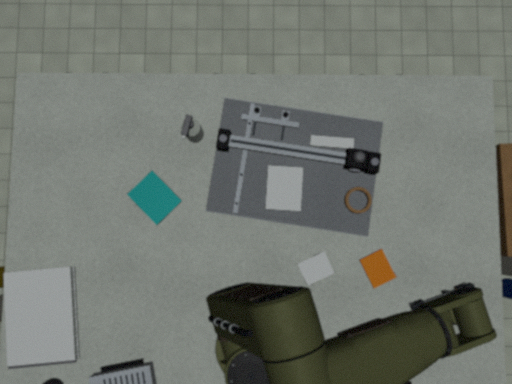

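View pics/scene0.png

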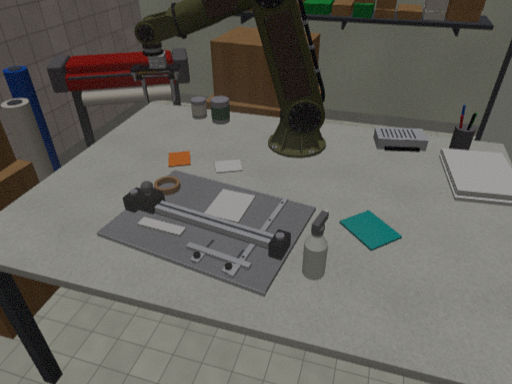

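The top view shows the cutter bed at about (207–383, 98–235) and the blank at about (284,188). The tape roll is near (357,200) and the fence runs from (250,105) to (236,212). The back stop is near (270,121). Next I'll measure these.

```bash
cat > h.py <<'E'
import numpy as np,cv2
from cell import manip
def load(n): 
    z=np.load(f"pics/{n}.npz"); return z['p'],z['d']
def ray(cam,uv,z):
    ci=manip.camera_info(cam);K=ci['intrinsics'];E=ci['extrinsics'];R=E[:3,:3];t=E[:3,3]
    uv=np.atleast_2d(uv).astype(float)
    d=(np.linalg.inv(K)@np.c_[uv,np.ones(len(uv))].T).T@R
    c=-R.T@t
    return (c+d*((z-c[2])/d[:,2])[:,None])
def proj(cam,P):
    ci=manip.camera_info(cam);K=ci['intrinsics'];E=ci['extrinsics']
    P=np.atleast_2d(P);q=(E[:3,:3]@P.T).T+E[:3,3];q=(K@q.T).T;return q[:,:2]/q[:,2:]
E
python3 - <<'E'
from h import *
p,d=load("top0")
c=p[90:245,195:395]
cv2.imwrite("pics/crop0.png",cv2.cvtColor(cv2.resize(c,None,fx=4,fy=4,interpolation=cv2.INTER_CUBIC)[:600,:800],cv2.COLOR_RGB2BGR))
g=p.astype(int).mean(2)
print(p[188,284],p[215,300],p[250,250],p[125,230])
m=((g>140)).astype(np.uint8); m[:160]=0;m[213:]=0;m[:,:255]=0;m[:,310:]=0
n,l,s,cc=cv2.connectedComponentsWithStats(m);print(s,cc)
k=1+np.argmax(s[1:,4]);ct=cv2.findContours((l==k).astype(np.uint8),0,1)[0][0][:,0]
W=ray("top",ct,32)[:,:2].astype(np.float32)
r=cv2.minAreaRect(W);print("blank",r,cv2.boxPoints(r))
b=((g<115)&(g>40)).astype(np.uint8);b[:90]=0;b[240:]=0;b[:,:203]=0;b[:,390:]=0
b=cv2.morphologyEx(b,cv2.MORPH_CLOSE,np.ones((9,9)));
n,l,s,cc=cv2.connectedComponentsWithStats(b);k=1+np.argmax(s[1:,4]);print(s[k])
ct=cv2.findContours((l==k).astype(np.uint8),0,1)[0][0][:,0]
W=ray("top",ct,22)[:,:2].astype(np.float32)
r=cv2.minAreaRect(W);print("bed",r,cv2.boxPoints(r))
E
```

```text
[157 158 161] [87 89 92] [133 140 134] [86 91 95]
[[     0      0    512    384 195151]
 [   266    166     37     45   1457]] [[255.28789501 191.52772468]
 [283.90940288 187.7865477 ]]
blank ((537.3448486328125, -105.59039306640625), (116.74532318115234, 146.64920043945312), 86.79518127441406) [[ 460.87158  -159.77252 ]
 [ 607.29144  -167.97101 ]
 [ 613.8181    -51.408264]
 [ 467.39825   -43.209778]]
[  206    98   177   138 16733]
bed ((614.408203125, -145.35153198242188), (574.6187133789062, 403.14239501953125), 81.57526397705078) [[ 372.91843 -400.02835]
 [ 771.7105  -459.0928 ]
 [ 855.89795  109.32529]
 [ 457.1059   168.38974]]
```

View pics/crop0.png

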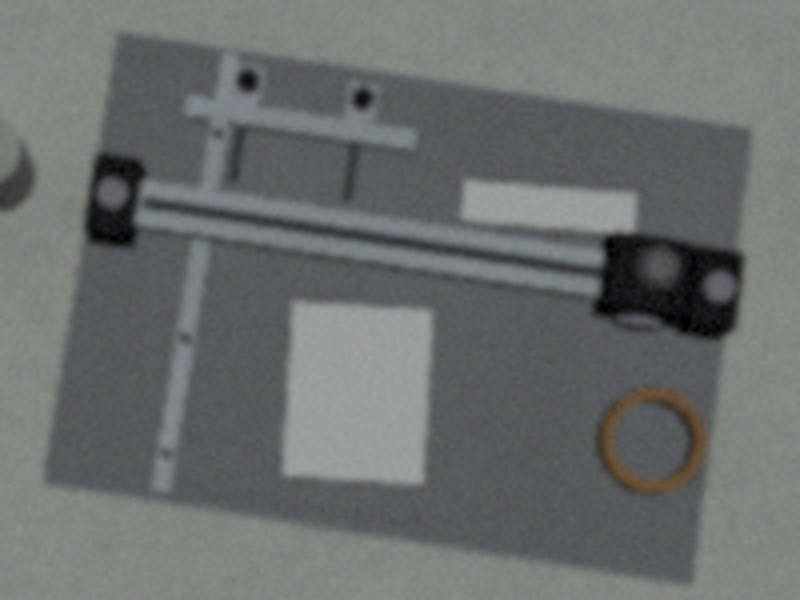

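Run:
```python
from h import *
off=lambda a:np.array(a,float)/4+[195,90]-0.375
c=off([[45,485],[119,33],[750,128],[692,582]])
W=ray("top",c,22)[:,:2]
M=np.array([[-200,280],[200,280],[200,-280],[-200,-280]],float)
def fit(M,W):
    mc,wc=M.mean(0),W.mean(0);A=(M-mc).T@(W-wc);U,S,Vt=np.linalg.svd(A);R=(U@Vt).T
    return R,wc-R@mc
R,t=fit(M,W);yaw=np.arctan2(R[1,0],R[0,0]);print("cutter",t,yaw);print((W-t)@R)
# fence inner face top: right edge of fence bar in the crop
f=off([[174,492],[209,240]]);print("fence inner edge z=34",(ray("top",f,34)[:,:2]-t)@R)
s=off([[185,112],[415,148],[240,124],[350,140]]);print("stop front edge z=36?",(ray("top",s,36)[:,:2]-t)@R, )
b=np.array([[460.87,-159.77],[607.29,-167.97],[613.8,-51.4],[467.4,-43.2]]);print("blank",(b-t)@R)
rr=off([[135,228],[595,293]]);print("rail lower front z=36/62",(ray("top",rr,62)[:,:2]-t)@R)
tp=off([[653,440]]);print("tape",(ray("top",tp,46)[:,:2]-t)@R)
print("check proj stop/fence",[((proj("top",np.r_[R@np.array(q[:2])+t,q[2]])-[194.625,89.625])*4).round() for q in [(0,170,34),(-190,170,34),(25,0,62),(130,60,36)]])
np.savez("cut.npz",R=R,t=t)
```

```text
cutter [ 614.90899412 -143.56384123] -0.14252614097223248
[[-199.93311936  278.06011275]
 [ 199.81754294  277.74747996]
 [ 198.80078555 -277.90928696]
 [-198.68520913 -277.89830576]]
fence inner edge z=34 [[-189.81992062  167.84151759]
 [  28.16982275  171.4897054 ]]
stop front edge z=36? [[135.2373861  208.87999528]
 [133.78507848   8.39422459]
 [131.94253579 160.42191436]
 [132.30743014  64.70266264]]
blank [[-150.17510069  -37.92216274]
 [  -4.07498939  -25.24092152]
 [ -14.18907843   91.07180437]
 [-160.26939252   78.39340403]]
rail lower front z=36/62 [[  23.64916439  233.24455912]
 [  27.0817664  -156.93907127]]
tape [[ -86.4992158  -224.44377184]]
check proj stop/fence [array([[206., 272.]]), array([[171., 492.]]), array([[410., 268.]]), array([[355., 143.]])]
```

{"op": "apply_moves", "data": {"series": [[[4,4,0],[0,0,0.15],100],[[9,9,0],[0,0,0.3],100],[[13.5,13.5,0],[0,0,0.45],100],[[18,18,0],[0,0,0.6],100],[[22.5,22,0],[0,0,0.75],100],[[27,26,0],[0,0,0.9],100],[[30.5,30,0],[0,0,1.077],100],[[33.3,32.4,0],[0,0,1.077],100],[[33.3,32.4,-5],[0,0,1.077],100],[[33.3,32.4,-10],[0,0,1.077],100]]}}

```text
clock: 1.35
eef_pos: [525.2, -190.8, 129.0]
eef_rot: [3.141, -0.0, -0.136]
wrist_force: [1.2, -1.2, -0.2]
finger_gap: 93.7
```

```bash
cat > snap.py <<'E'
import sys
from h import *
for n,tag in [a.split(":") for a in sys.argv[1:]]:
    p,d=manip.camera(n);np.savez(f"pics/{tag}.npz",p=p,d=d)
    q=p
    if n=="top": q=cv2.resize(p[90:240,195:395],None,fx=4,fy=4,interpolation=cv2.INTER_CUBIC)
    if n=="scene": q=cv2.resize(p[160:290,95:325],None,fx=3,fy=3,interpolation=cv2.INTER_CUBIC)
    cv2.imwrite(f"pics/{tag}.png",cv2.cvtColor(q,cv2.COLOR_RGB2BGR))
s=manip.read_state();print(s['clock'],s['eef_pos'],s['eef_rot'],s['wrist_force'])
E
python3 snap.py wrist:w1
```

```text
1.4 [ 522.41957401 -189.87454597  122.25177906] [-3.1391055   0.00884162 -0.13648234] [-2.21803864  0.33194241 -8.18173358]
```

View pics/w1.png

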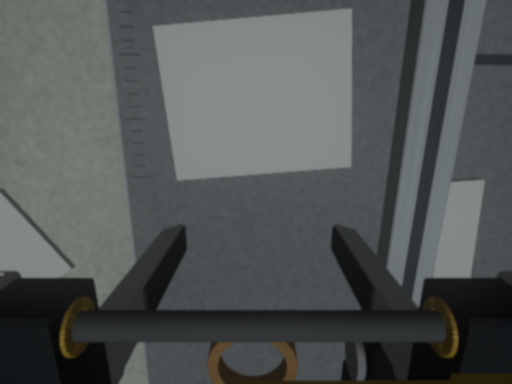

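The wrist view shows the open fingers beside the blank's right edge. The blank is at (155–352, 10–180), with the rail to the right and clear.

{"op": "apply_moves", "data": {"series": [[[0,0,-1],[0,0,0],100],[[0,0,-2],[0,0,0],100],[[0,0,-3],[0,0,0],100],[[0,0,-4],[0,0,0],100],[[0,0,-5],[0,0,0],100],[[0,0,-6],[0,0,0],100],[[0,0,-7],[0,0,0],100],[[0,0,-7.5],[0,0,0],100],[[0,0,-7.7],[0,0,0],100],[[0,0,-7.7],[0,0,0],100]]}}

```text
clock: 2.65
eef_pos: [525.2, -191.4, 53.6]
eef_rot: [3.142, -0.0, -0.137]
wrist_force: [-0.1, -0.4, -0.4]
finger_gap: 94.3
```

{"op": "apply_moves", "data": {"series": [[[0,0,-0.3],[0,0,0],100],[[0.1,0.8,-0.3],[0,0,0],100],[[0.2,1.6,-0.3],[0,0,0],100],[[0.3,2.4,-0.3],[0,0,0],100],[[0.4,3.2,-0.3],[0,0,0],100],[[0.55,4.0,-0.3],[0,0,0],100],[[0.65,4.8,-0.3],[0,0,0],100],[[0.75,5.5,-0.3],[0,0,0],100],[[0.85,6.2,-0.3],[0,0,0],100],[[0.95,6.9,-0.3],[0,0,0],100]]}}

```text
clock: 3.9
eef_pos: [534.7, -122.0, 50.5]
eef_rot: [3.142, -0.0, -0.137]
wrist_force: [-0.2, -1.0, 1.0]
finger_gap: 94.0
```

```bash
python3 snap.py wrist:w2 top:t2
```

```text
4.0 [ 534.67851158 -121.66963426   50.43960014] [-3.14143134e+00  2.18683602e-05 -1.36406695e-01] [ 0.3061624  -0.55801776  0.87252659]
```

View pics/w2.png

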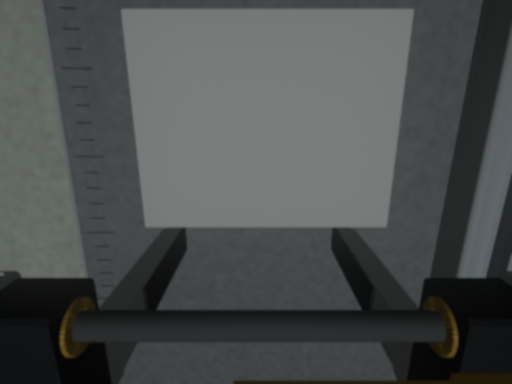

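View pics/t2.png

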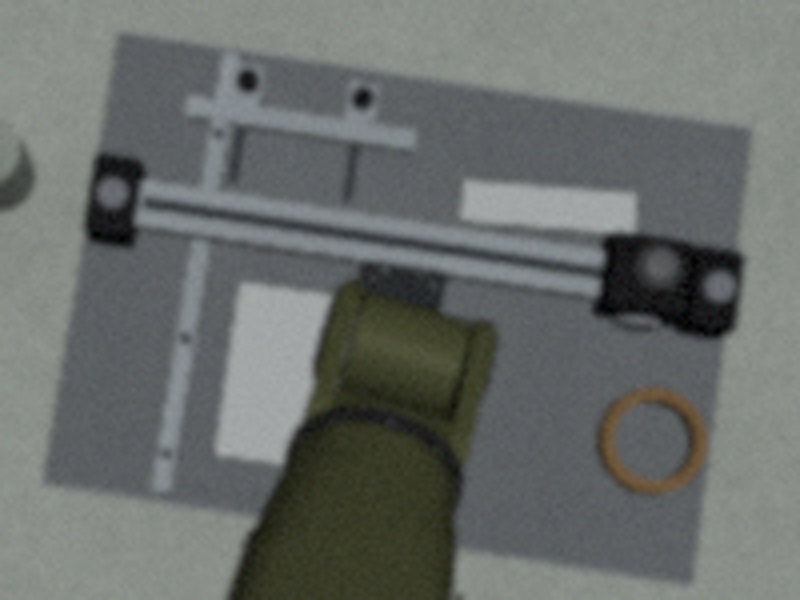

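The wrist view shows the blank's near edge level at row 228, so it is square to the fingers. In the top view about 32 mm remains between the blank and the fence (columns 205–238).

{"op": "apply_moves", "data": {"series": [[[0.05,0.4,0],[0,0,0],100],[[0.1,0.8,0],[0,0,0],100],[[0.15,1.2,0],[0,0,0],100],[[0.2,1.6,0],[0,0,0],100],[[0.25,2.0,0],[0,0,0],100],[[0.3,2.2,0],[0,0,0],100],[[0.33,2.4,0],[0,0,0],100],[[0.36,2.6,0],[0,0,0],100],[[0.38,2.8,0],[0,0,0],100],[[0.4,2.9,0],[0,0,0],100]]}}

```text
clock: 5.25
eef_pos: [538.6, -93.2, 50.4]
eef_rot: [-3.142, 0.0, -0.137]
wrist_force: [0.2, -1.0, -1.0]
finger_gap: 94.1
```

```bash
python3 snap.py wrist:w3 top:t3
```

```text
5.35 [538.59407046 -93.21231174  50.42632503] [-3.14152072e+00  3.03066786e-05 -1.36880219e-01] [ 0.6160017  -0.30802643  0.80996609]
```

View pics/w3.png

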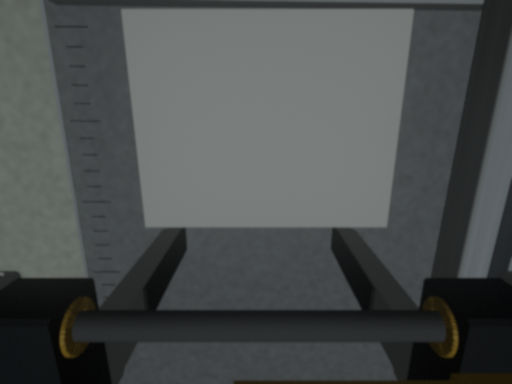

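View pics/t3.png

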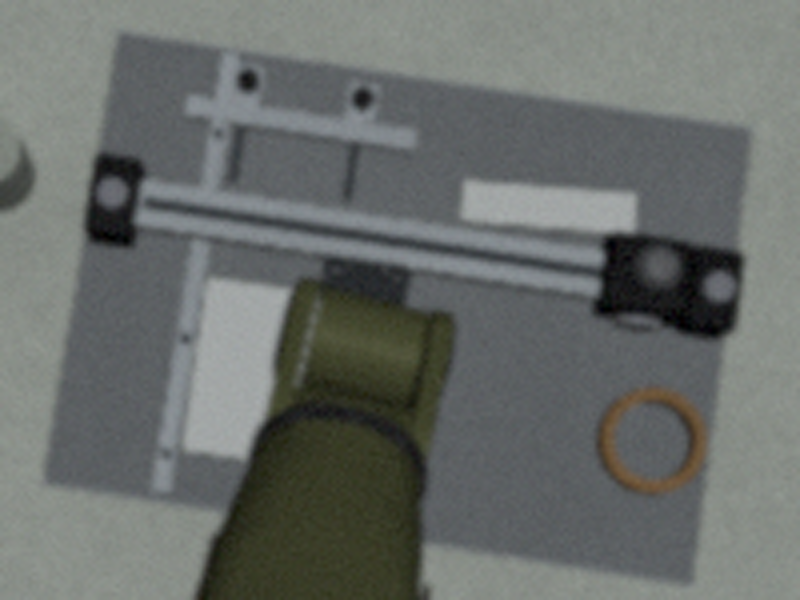

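Run:
```python
from h import *
p,d=load("w3");g=p.astype(float).mean(2)
for u in (70,100,140,200,260,320,380,400,440,470): print(u,g[0:16,u-3:u+4].mean(1).round().astype(int))
print([ (u, d[2,u],d[60,u]) for u in (200,260,380)])
# blank edges
for u in (160,370): print(u,g[222:236,u-3:u+4].mean(1).round())
```

```text
70 [46 46 45 46 50 58 65 67 68 68 67 67 66 66 66 66]
100 [47 47 46 46 47 54 62 65 66 67 67 68 68 68 68 68]
140 [ 48  49  48  48  49  53  61  72  88 105 114 117 117 117 117 117]
200 [ 62  56  52  50  50  50  56  70  88 106 115 118 118 119 119 119]
260 [ 82  67  56  52  51  51  53  64  86 106 116 119 119 119 119 119]
320 [ 94  82  65  54  51  50  51  59  81 104 116 119 119 119 119 119]
380 [ 98  92  78  61  51  50  50  59  80 104 115 118 118 118 118 118]
400 [ 98  94  83  65  52  49  49  58  80 103 114 117 117 117 118 117]
440 [97 95 87 73 56 47 46 46 46 50 58 66 69 70 70 70]
470 [95 95 91 80 61 48 44 44 44 47 54 63 66 67 67 66]
[(200, np.float32(153.69643), np.float32(159.01942)), (260, np.float32(149.66153), np.float32(158.10661)), (380, np.float32(150.47375), np.float32(159.28699))]
160 [121. 120. 120. 118. 111.  96.  80.  71.  67.  63.  59.  57.  54.  52.]
370 [121. 121. 120. 118. 111.  96.  80.  72.  71.  71.  71.  72.  73.  74.]
```

The wrist view shows the fence edge about 3–5 mm beyond the blank, tilted 0.012 rad relative to the tool. I'll turn the tool by -0.011 and close the gap slowly.

{"op": "apply_moves", "data": {"series": [[[0.01,0.05,0],[0,0,-0.005],100],[[0.01,0.1,0],[0,0,-0.011],100],[[0.02,0.15,0],[0,0,-0.011],100],[[0.03,0.2,0],[0,0,-0.011],100],[[0.04,0.25,0],[0,0,-0.011],100],[[0.04,0.3,0],[0,0,-0.011],100],[[0.05,0.35,0],[0,0,-0.011],100],[[0.05,0.35,0],[0,0,-0.011],100],[[0.05,0.35,0],[0,0,-0.011],100],[[0.05,0.35,0],[0,0,-0.011],100]]}}

```text
clock: 6.6
eef_pos: [539.0, -90.5, 50.5]
eef_rot: [3.141, 0.0, -0.148]
wrist_force: [-1.6, -7.3, 0.6]
finger_gap: 93.7
```

```bash
python3 snap.py wrist:w4
python3 - <<'E'
from h import *
p,d=load("w4");g=p.astype(float).mean(2)
for u in (70,100,140,200,260,320,380,400,440,470): print(u,g[0:20,u-3:u+4].mean(1).round().astype(int))
for u in (160,370): print(u,g[222:236,u-3:u+4].mean(1).round())
E
```

```text
6.65 [538.95355004 -90.54571257  50.44798511] [ 3.14063187e+00  8.78105363e-05 -1.48258529e-01] [-2.41138537 -6.3429347  -0.23263916]
70 [95 95 95 95 96 93 82 64 52 49 48 48 51 58 65 68 69 69 69 68]
100 [96 96 96 97 97 94 84 66 54 50 49 49 51 58 64 67 68 68 69 69]
140 [ 98  98  99  99 100  97  87  76  84 104 114 117 118 118 118 118 118 118
 118 118]
200 [ 99  99 100 101 101  98  88  77  86 105 116 118 119 119 119 119 119 119
 119 119]
260 [ 99  99 100 101 101  98  88  77  85 105 115 119 119 119 119 120 120 120
 120 120]
320 [ 98  98  99 100 101  97  88  76  80  99 113 118 119 119 119 119 119 119
 119 119]
380 [ 96  96  97  98  99  97  87  75  79  97 112 117 118 118 118 118 118 118
 118 118]
400 [ 95  95  96  98  98  96  87  75  77  96 111 116 117 117 117 117 118 118
 118 118]
440 [94 94 94 96 96 93 84 68 53 47 46 46 49 57 65 69 70 70 70 69]
470 [92 92 93 94 94 92 83 67 52 45 44 44 47 55 64 67 67 67 67 66]
160 [121. 120. 120. 118. 111.  96.  79.  70.  66.  63.  60.  57.  54.  52.]
370 [121. 121. 120. 119. 115. 102.  84.  74.  72.  72.  71.  70.  71.  71.]
```

{"op": "apply_moves", "data": {"series": [[[-0.1,-0.5,0],[0,0,0],100],[[-0.3,-2,0],[0,0,0],100],[[-0.3,-2,3],[0,0,0],60],[[-1,-2,6],[0,0,0.18],60],[[-3,-0.5,6],[0,0,0.36],60],[[-5,2,6],[0,0,0.54],60],[[-7,4.5,6],[0,0,0.72],60],[[-9.1,7,6],[0,0,0.9],60],[[-9.1,8,6],[0,0,1.08],60],[[-9.1,8,6],[0,0,1.26],60]]}}

```text
clock: 7.9
eef_pos: [448.1, -9.8, 110.7]
eef_rot: [3.141, -0.0, 1.119]
wrist_force: [-0.6, 0.6, -1.0]
finger_gap: 56.4
```

```bash
python3 snap.py top:t5 wrist:w5
```

```text
8.0 [448.17349938 -10.2349821  110.59111165] [ 3.14129867e+00 -2.10865527e-04  1.11442810e+00] [ 1.13115134 -0.62383271 -0.12052964]
```

View pics/t5.png

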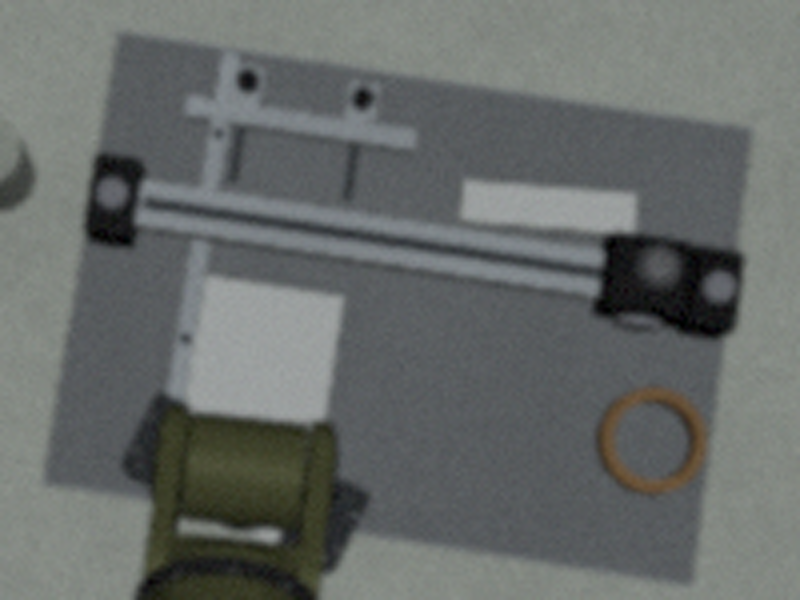

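View pics/w5.png

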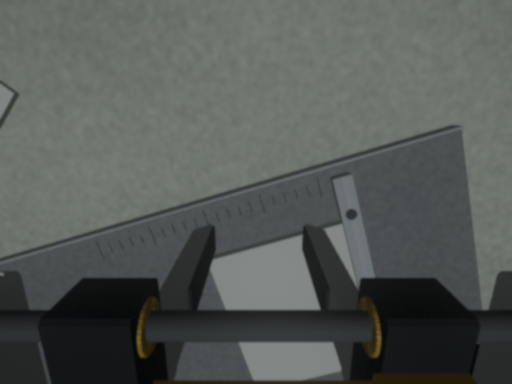

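```bash
cat >> h.py <<'E'
from scipy.spatial.transform import Rotation as Rn
YAW=-0.148; CT=np.array([614.9,-143.6])
CR=np.array([[np.cos(YAW),-np.sin(YAW)],[np.sin(YAW),np.cos(YAW)]])
def tocut(P): return (np.atleast_2d(P)[:,:2]-CT)@CR
def wray(uv,z,pos,rot):
    ci=manip.camera_info("wrist");K=ci['intrinsics'];H=ci['hand_eye']
    T=np.eye(4);T[:3,:3]=Rn.from_euler('xyz',rot).as_matrix();T[:3,3]=pos
    X=T@H;uv=np.atleast_2d(uv).astype(float)
    d=(np.linalg.inv(K)@np.c_[uv,np.ones(len(uv))].T).T@X[:3,:3].T;c=X[:3,3]
    return c+d*((z-c[2])/d[:,2])[:,None]
E
python3 - <<'E'
from h import *
print(manip.camera_info("wrist"))
pos=[448.17,-10.23,110.59];rot=[3.1413,-.0002,1.1144]
print("trailing",tocut(wray([[215,258],[300,234],[335,224]],32,pos,rot)))
print("fence end",tocut(wray([[331,180]],34,pos,rot)), "bed edge",tocut(wray([[10,257],[440,130]],22,pos,rot)))
print("tcp",tocut([448.17,-10.23]))
E
```

```text
{'intrinsics': array([[300.41563015,   0.        , 258.47446827],
       [  0.        , 300.41563015, 194.2203972 ],
       [  0.        ,   0.        ,   1.        ]]), 'hand_eye': array([[ 9.99999797e-01, -6.31045356e-04,  9.23025019e-05,
         2.14178470e-01],
       [ 5.81271772e-04,  9.61381172e-01,  2.75219737e-01,
        -7.95687396e+01],
       [-2.62414024e-04, -2.75219627e-01,  9.61381344e-01,
        -1.53447946e+02],
       [ 0.00000000e+00,  0.00000000e+00,  0.00000000e+00,
         1.00000000e+00]])}
trailing [[-154.24634997   58.86583766]
 [-153.52567888  134.07604256]
 [-153.34022144  164.04525964]]
fence end [[-191.28072224  169.55414585]] bed edge [[-206.18414994 -117.92118582]
 [-200.91778459  263.31314784]]
tcp [[-184.57408296  107.32594141]]
```

{"op": "apply_moves", "data": {"series": [[[0,0,0],[0,0,0.16],60],[[0,0,-1.5],[0,0,0.311],60],[[0,0,-3],[0,0,0.311],60],[[0,0,-4.5],[0,0,0.311],60],[[0,0,-5.5],[0,0,0.311],60],[[0,0,-6],[0,0,0.311],60],[[0.5,-0.07,-6],[0,0,0.311],60],[[1.0,-0.15,-6],[0,0,0.311],60],[[1.5,-0.22,-6],[0,0,0.311],60],[[1.9,-0.28,-6],[0,0,0.311],60]]}}

```text
clock: 9.25
eef_pos: [467.5, -12.7, 50.6]
eef_rot: [3.141, 0.0, 1.423]
wrist_force: [1.0, 0.4, -0.4]
finger_gap: 56.8
```

{"op": "apply_moves", "data": {"series": [[[0.4,-0.06,0],[0,0,0],60],[[1.0,-0.15,0],[0,0,0],60],[[1.8,-0.27,0],[0,0,0],60],[[2.7,-0.4,0],[0,0,0],60],[[3.6,-0.54,0],[0,0,0],60],[[4.5,-0.67,0],[0,0,0],60],[[5.4,-0.8,0],[0,0,0],60],[[6.2,-0.92,0],[0,0,0],60],[[6.8,-1.01,0],[0,0,0],60],[[7.2,-1.07,0],[0,0,0],60]]}}

```text
clock: 10.5
eef_pos: [539.4, -23.4, 50.4]
eef_rot: [-3.141, 0.0, 1.423]
wrist_force: [-3.0, -0.4, 1.5]
finger_gap: 56.1
```

```bash
python3 snap.py top:t6 wrist:w6 scene:s6
```

```text
10.65 [539.31625164 -23.32698952  50.40354642] [ 3.14110071e+00 -1.25622685e-04  1.42304485e+00] [ 0.30078391 -1.0391684  -0.12238065]
```

View pics/t6.png

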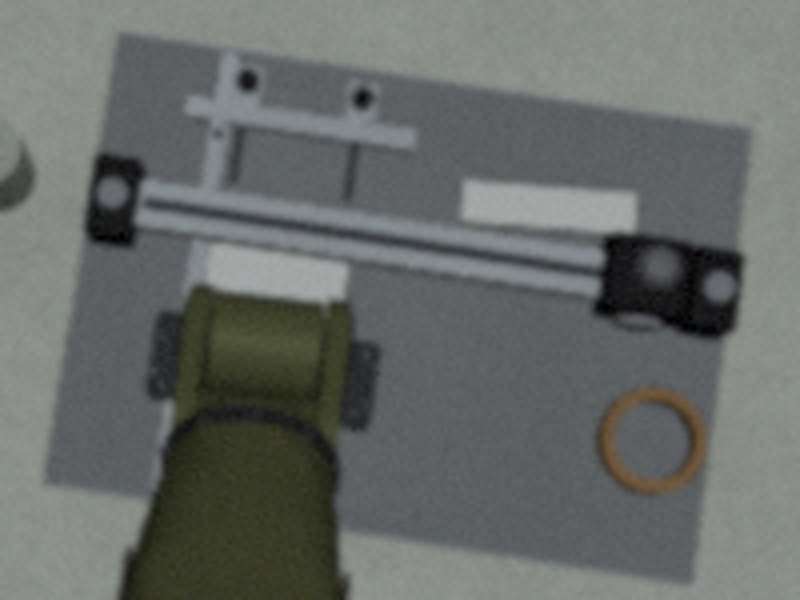

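View pics/w6.png

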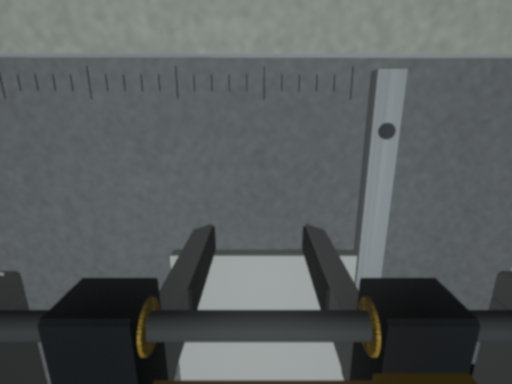

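View pics/s6.png

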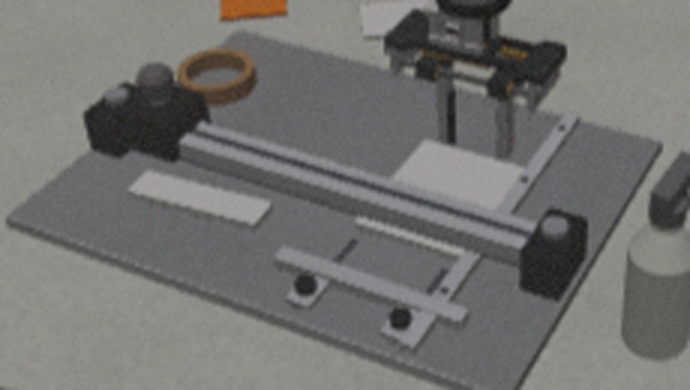

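The blank is flush with the fence (wrist columns 172–357) and is coming out beyond the rail (scene crop 355–465, 220–255). About 66 mm remains to the stop, with the offcut and tape roll untouched.

{"op": "apply_moves", "data": {"series": [[[0.4,-0.06,0],[0,0,0],60],[[1.0,-0.15,0],[0,0,0],60],[[1.7,-0.25,0],[0,0,0],60],[[2.4,-0.36,0],[0,0,0],60],[[3.1,-0.46,0],[0,0,0],60],[[3.8,-0.57,0],[0,0,0],60],[[4.5,-0.67,0],[0,0,0],60],[[5.1,-0.76,0],[0,0,0],60],[[5.5,-0.82,0],[0,0,0],60],[[5.7,-0.85,0],[0,0,0],60]]}}

```text
clock: 11.9
eef_pos: [596.2, -31.9, 50.4]
eef_rot: [-3.141, 0.0, 1.423]
wrist_force: [-2.2, -0.5, 1.8]
finger_gap: 56.2
```

```bash
python3 snap.py top:t7 wrist:w7 scene:s7
```

```text
12.05 [596.18029994 -31.85879679  50.41180788] [ 3.14127177e+00 -3.89117816e-05  1.42299443e+00] [-0.4089953   0.23168222  0.01418966]
```

View pics/t7.png

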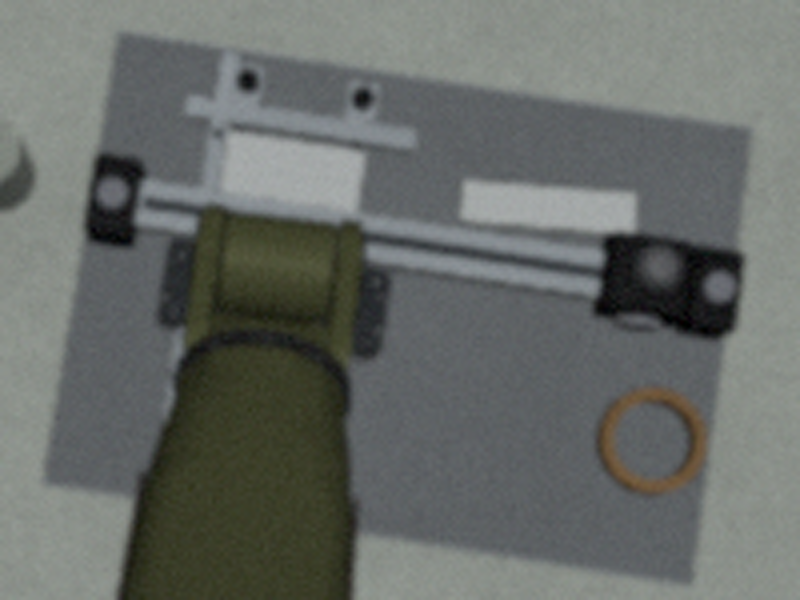

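View pics/s7.png

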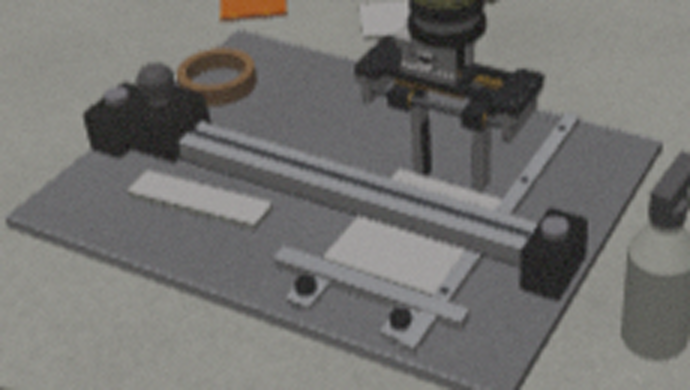

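About 9 mm remains; both views show a thin grey gap between the blank and the stop.

{"op": "apply_moves", "data": {"series": [[[0.15,-0.02,0],[0,0,0],60],[[0.3,-0.04,0],[0,0,0],60],[[0.4,-0.06,0],[0,0,0],60],[[0.5,-0.07,0],[0,0,0],60],[[0.58,-0.09,0],[0,0,0],60],[[0.66,-0.1,0],[0,0,0],60],[[0.72,-0.11,0],[0,0,0],60],[[0.78,-0.12,0],[0,0,0],60],[[0.84,-0.12,0],[0,0,0],60],[[0.84,-0.12,0],[0,0,0],60]]}}

```text
clock: 13.3
eef_pos: [602.9, -32.8, 50.4]
eef_rot: [-3.137, 0.0, 1.423]
wrist_force: [-14.7, 1.5, 9.9]
finger_gap: 56.1
```

```bash
python3 snap.py top:t8 wrist:w8 scene:s8
```

```text
13.45 [602.90594028 -32.82143996  50.3652962 ] [-3.13705656e+00  1.96187995e-04  1.42310338e+00] [-15.79885077   1.42058699   9.91656834]
```

View pics/t8.png

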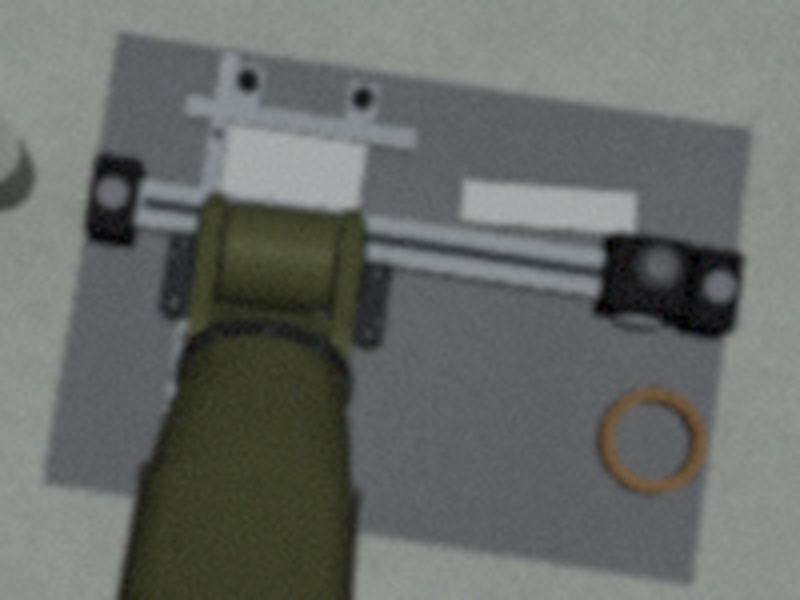

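View pics/w8.png

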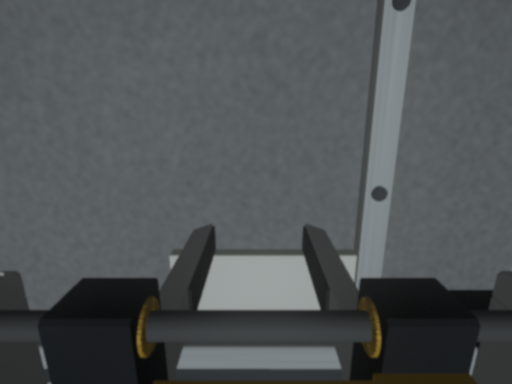

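Contact with the stop: 16 N backward force, and the motion stalled. The wrist view shows the right edge at column 357, against the fence. Backing off to inspect.

{"op": "apply_moves", "data": {"series": [[[-0.2,0.03,0],[0,0,0],60],[[-0.8,0.12,0],[0,0,0],60],[[-2,0.3,0],[0,0,0],60],[[-3,0.45,2],[0,0,0],60],[[-5,0.75,6],[0,0,0],60],[[-8,1.2,10],[0,0,0],60],[[-11,1.6,12],[0,0,0],60],[[-13,2,12],[0,0,0],60],[[-13,2,12],[0,0,0],60],[[-13,2,12],[0,0,0],60]]}}

```text
clock: 14.7
eef_pos: [475.0, -13.2, 170.4]
eef_rot: [3.141, -0.0, 1.423]
wrist_force: [-0.4, -0.6, 0.7]
finger_gap: 56.2
```

```bash
python3 snap.py top:t9 wrist:w9 scene:s9
```

```text
14.85 [474.90187986 -13.16327341 170.08649841] [-3.14109425e+00  5.31155157e-05  1.42292674e+00] [-0.02985117  0.00453787 -0.45838382]
```

View pics/t9.png

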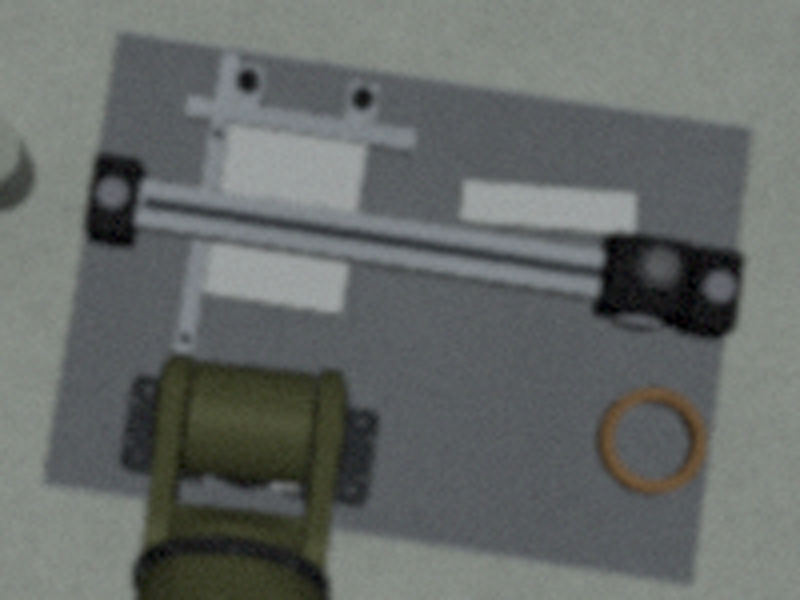

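View pics/w9.png

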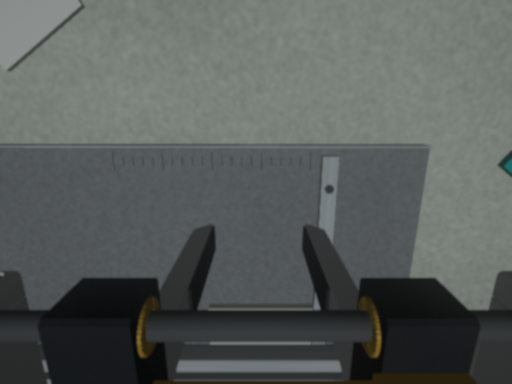

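View pics/s9.png

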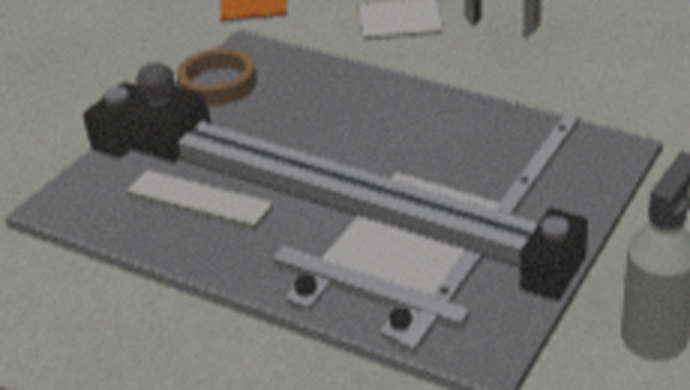

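The blank sits against the stop and alongside the fence. I'll check the fence gap numerically.

Run:
```python
from h import *
p,d=load("t9");g=p.astype(float).mean(2)
# sample profile along cutter y at z=32 for several x
q0,_=load("top0");g0=q0.astype(float).mean(2)
ys=np.arange(36,190,1.)
def prof(img,x0,ys,z=32):
    P=np.c_[(CR@np.c_[np.full(len(ys),x0),ys].T).T+CT,np.full(len(ys),z)]
    uv=proj("top",P).astype(np.float32);return cv2.remap(img.astype(np.float32),uv[:,0].reshape(1,-1),uv[:,1].reshape(1,-1),cv2.INTER_LINEAR)[0]
def along(img,y0,xs,z=32):
    P=np.c_[(CR@np.c_[xs,np.full(len(xs),y0)].T).T+CT,np.full(len(xs),z)]
    uv=proj("top",P).astype(np.float32);return cv2.remap(img.astype(np.float32),uv[:,0].reshape(1,-1),uv[:,1].reshape(1,-1),cv2.INTER_LINEAR)[0]
def edge(v,s): 
    k=np.argmax(v<v.max()*0+120) ; return s[k]
yy=np.arange(156,190,2.)
print("y",yy.astype(int))
for x0 in (-5,5,85,95,105,115): 
    print(x0,prof(g,x0,yy).round().astype(int),"right edge",[ys2 for ys2,a in zip(np.arange(70,30,-.5),prof(g,x0,np.arange(70,30,-.5))) if a<120][0])
for x0 in (-30,-50): print("empty bed/fence",x0,prof(g,x0,yy).round().astype(int))
xx=np.arange(116,146,2.);print("x",xx.astype(int))
for y0 in (55,70,100,130,150,30): print(y0,along(g,y0,xx).round().astype(int), "trail", [q for q,a in zip(np.arange(5,-40,-.5),along(g,y0,np.arange(5,-40,-.5))) if a<120][:1])
```

```text
y [156 158 160 162 164 166 168 170 172 174 176 178 180 182 184 186 188]
-5 [161 159 158 158 156 153 145 137 135 133 132 131 131 127 122 114 107] right edge 49.5
5 [158 158 158 158 157 154 150 141 135 132 131 131 130 129 125 118 109] right edge 50.0
85 [159 160 160 158 155 150 145 138 132 129 131 132 131 130 127 115 104] right edge 49.0
95 [157 155 156 158 160 156 150 143 136 131 130 133 132 130 122 114 106] right edge 49.5
105 [159 159 159 158 155 151 144 138 135 133 131 132 133 129 124 115 107] right edge 49.0
115 [158 157 159 158 156 152 147 138 130 123 118 117 118 120 119 116 108] right edge 49.5
empty bed/fence -30 [ 91  91  90  89  89  91  97 105 115 124 132 132 132 130 123 112 104]
empty bed/fence -50 [ 90  90  91  94  92  88  94 103 117 124 130 129 128 127 121 111 104]
x [116 118 120 122 124 126 128 130 132 134 136 138 140 142 144]
55 [152 151 150 150 150 151 144 136 129 124 125 127 132 131 129] trail [np.float64(-17.5)]
70 [157 158 159 158 157 154 149 141 136 135 134 134 133 132 131] trail [np.float64(-19.0)]
100 [159 158 157 157 157 158 151 141 130 123 124 127 131 132 133] trail [np.float64(-18.0)]
130 [159 159 159 158 158 153 144 134 123 124 126 129 131 132 131] trail [np.float64(-19.0)]
150 [155 157 157 157 156 154 147 138 127 124 125 129 133 132 132] trail [np.float64(-18.5)]
30 [ 91  91  91  91  89  86  87  89 100 112 121 128 129 129 128] trail [np.float64(5.0)]
```

The top view shows no gap at the fence and at most about 1 mm at the stop, within measurement error. I'll look straight down at the seam with the wrist camera.

{"op": "apply_moves", "data": {"series": [[[2,-0.4,2],[0,0,0],60],[[6,-1,3],[0,0,0],60],[[10,-1.8,3],[0,0,0],60],[[14,-2.5,3],[0,0,0],60],[[18,-3.3,3],[0,0,0],60],[[22,-4,3],[0,0,0],60],[[24.5,-4.5,3],[0,0,0],60],[[26,-4.8,3],[0,0,0],60],[[26,-4.8,3],[0,0,0],60],[[26,-4.8,3],[0,0,0],60]]}}

```text
clock: 16.1
eef_pos: [734.1, -61.0, 200.0]
eef_rot: [-3.141, -0.0, 1.423]
wrist_force: [0.3, 0.2, -0.6]
finger_gap: 56.4
```

```bash
python3 snap.py wrist:w10
python3 - <<'E'
from h import *
p,d=load("w10")
cv2.imwrite("pics/w10b.png",cv2.cvtColor(cv2.resize(p[100:260,160:370],None,fx=3.5,fy=3.5,interpolation=cv2.INTER_CUBIC),cv2.COLOR_RGB2BGR))
E
```

```text
16.15 [734.10665186 -60.91719889 200.42042327] [-3.14134905e+00 -3.83555862e-05  1.42303336e+00] [ 0.73009634  1.245185   -0.30454262]
```

View pics/w10.png

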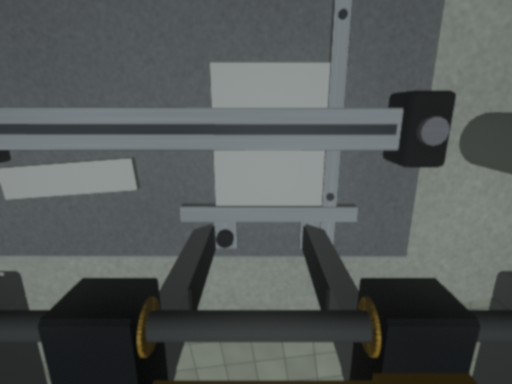

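View pics/w10b.png

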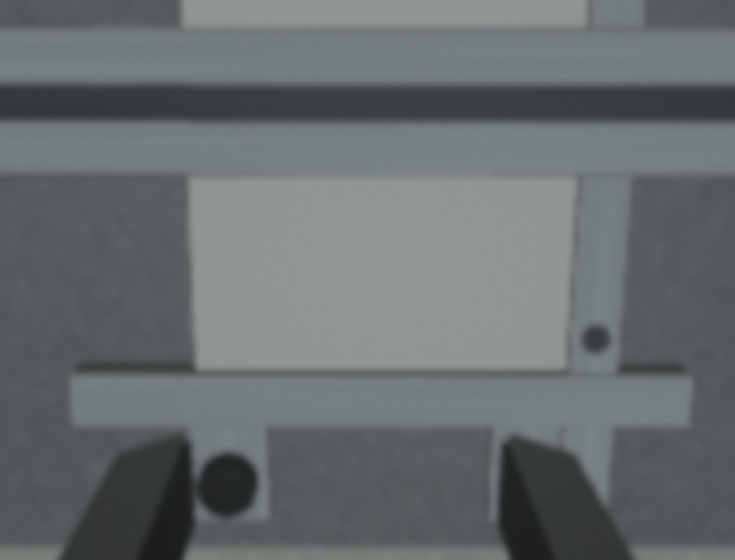

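Run:
```python
from h import *
p,d=load("w10");g=cv2.cvtColor(p,cv2.COLOR_RGB2GRAY).astype(float)
pos=[734.1,-60.95,200.3];rot=[-3.1414,0,1.423]
for u in (225,240,270,300,315): print(u,g[200:214,u-3:u+4].mean(1).round().astype(int))
print("no blank",g[200:214,190:200].mean(1).round().astype(int))
for v in (160,180,195): print(v,g[v-2:v+3,316:336].mean(0).round().astype(int))
for v in (85,): print(v,g[v-2:v+3,320:340].mean(0).round().astype(int))
print(tocut(wray([[225,206],[315,206]],32,pos,rot)),tocut(wray([[225,207],[315,207],[195,206.5]],36,pos,rot)))
print("fence",tocut(wray([[324,180],[330,85]],32,pos,rot)),tocut(wray([[324,180],[330,85]],34,pos,rot)))
```

```text
225 [147 147 147 147 141 124 104 107 120 124 124 123 123 124]
240 [148 148 148 147 142 125 105 107 120 125 125 124 124 125]
270 [148 148 148 147 142 125 104 105 119 124 124 123 124 125]
300 [148 148 148 147 142 125 103 104 118 124 124 123 123 125]
315 [148 147 148 146 141 124 102 104 118 124 124 123 124 125]
no blank [ 88  87  83  74  65  68  87 107 119 123 123 122 121 121]
160 [148 148 148 148 147 148 146 137 122 118 121 121 123 122 122 123 124 125
 125 124]
180 [148 148 148 148 147 145 133 115 118 122 122 122 122 122 124 126 126 125
 124 123]
195 [148 148 147 147 145 135 119 120 123 116 100  81  69  66  66  67  74  88
 107 118]
85 [147 146 146 146 146 146 146 143 130 111 115 121 121 122 123 123 122 121
 120 121]
[[132.06218317  61.62535008]
 [132.11522882 163.03228694]] [[131.91762104  62.05655681]
 [131.97022139 162.29943692]
 [131.31406909  28.68277079]]
fence [[102.05355484 171.38136438]
 [  3.66656255 171.56908146]] [[101.58202445 170.93293201]
 [  3.80658017 171.11948229]]
```

The blank's edge and the stop face coincide within about 0.5 mm along the whole width, and the fence seam is closed at both ends. Handing in.

```bash
python3 -c "
from cell import manip
print(manip.sign_off(), manip.read_state()['clock'])"
```

```text
the job is handed in; nothing more can be done
the job is handed in; nothing more can be done
```

I squared the white blank against the side fence, slid it flat under the rail to the back stop, and handed the job in at about 16 s. No verdict is reported. I pushed with two open fingertips on its right edge until it met the fence (about 7 N). I then moved the fingertips to its trailing edge and pushed until it stopped against the back stop (about 16 N). After that the arm backed off and lifted clear.

**Back stop:** from the wrist camera, the leading edge and the stop face are within about 0.5 mm across the whole width. The top camera alone could not rule out a gap of about 1 mm.

**Fence:** neither the top nor the wrist view shows a gap along the seam.

**Position:** the blank lies flat, with about 43 mm sticking out on the robot's side of the rail.

**Other objects:** the tape roll, offcut and spray bottle look unmoved in the final pictures, judged by eye.

**Disagreement:** the bed corners in the top view gave the cutter's angle as -0.143 rad. The fence seen from the wrist gave -0.148 rad, and I used that value for the pushes.

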